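# Point-and-check before the injection drill

## Robot

A 6-joint arm with a two-finger parallel gripper is mounted at the origin on the work surface. World frame = base frame: x ahead of the robot, y to its left, z up, the work surface at z = 0. Lengths are in m, angles in degrees, forces in N, time in s.
With the tool pointing down it reaches from about 0.25 to 0.725 m from the base axis. Payload 9.7 kg.
Tool frame: the origin (TCP) lies on the centre line of the jaws, within the pads' length; the fingertips stand 14 mm ahead of it and the grasp point (between the pads) lies 5 mm behind it; z points along the fingers, y is the line along which they close (so a half turn about z gives the same grasp; the last joint's range is limited). The gripper opens to 85 mm and grips with 20 to 120 N. Pads are 22 mm wide; open, the fingers measure 114 mm over their backs; the gripper's body (76 mm by 85 mm) begins 54 mm behind the grasp point. The pads swing forward as they close: fully open they stand 13 mm farther back than shut.
Start: joints at [-64.802, 4.979, 10.078, 95.1, 0, 90], TCP at [0.234, -0.498, 0.245] pointing down, gripper open.
Joint ranges: [-179.16, 179.16], [-48.56, 103.87], [-65.8, 70.77], [-126.05, 130.52], [-82.76, 87.17], [-180, 180]. Speed limits (degrees/s): [127.2, 127.2, 147.25, 180, 180, 180].

## Interface

Orientations are given as [roll, pitch, yaw] about the fixed x, y, z axes, in that order (R = Rz(yaw) Ry(pitch) Rx(roll)).
In Python, from workcell import bot, camera, get_calibration, ticket gives the robot as it stands. The module is installed in compiled form; this text tells all that it offers.
- The arm moves only by the tool send_rows, never from a script. Its arguments are lists of equal length, an entry for each row: "linear": the shift along the tool's x, y, z in m, a list of three; "twist": the turn, a rotation vector about the tool's x, y, z in units of 10 degrees (1.0 is 10 degrees), a list of three; "gripper": the opening in per cent of the stroke, from 0 (shut) to 100 (fully open). In form: {"linear": [[x, y, z], ...], "twist": [[wx, wy, wz], ...], "gripper": [gripper, ...]}. A call has 1 to 8 rows; each row shifts and turns the commanded pose from where the row before left it, along the tool's axes as they then stand; what a row does not reach is not made up. A row lasts 1/8 s, in which the tool goes at most 62.5 mm and 10.7 degrees, less where a joint would pass 70% of its speed; a pose out of reach is approached as far as the arm can. A call with a gripper value outside its range is refused whole. The fingers move at their own pace and stop on an object; "grip_force" is the grip in N (left out, the last holds). Time passes only in rows, so rows that do not move let the fingers close. It gives the time, the measured TCP pose, the force, the opening and the grip force at its end, in the units of the state.
- bot.get_obs(): the state, without advancing time (a new reading comes with each control period).
- camera(name): name is "side" or "top"; returns the picture (480x640x3 uint8, red, green, blue); there is no depth.
- get_calibration(name): a dict with "fx", "fy", "cx", "cy" (pixels), "origin" and "orientation" of the camera in the world. Camera axes: x right, y down, z forward; pixel columns grow to the right and rows downward; lengths in m; the calibration is good to about 2 mm. A picture is of the moment at which its call begins. get_calibration takes no time and is no camera call.
- ticket.job_done(): hands the job in; it is judged then, once.
The state is a dict: "time": time; "q": joint angles; "qd": joint speeds; "joint_efforts": joint torques, N m; "ee_pos": TCP position; "tcp_rot": TCP orientation; "wrist_force": force on the tool from outside, world axes, zero at the start; "torque": the same for the moment, N m; "opening": finger opening in m; "grasp_force": force on a finger pad.
Only numpy, scipy, OpenCV 4.12 (cv2) and the standard library are available. Lean on these libraries where they do the work, as an engineer would, in place of code of your own. Each camera call takes 0.05 s, during which the arm holds its last target. There are 200 camera calls.

## Task

Do the pointing check before the injection drill, touching none of the vials and syringes: bring the fingertips straight above the middle-sized of the three vials, about 3 cm over its cap, and stay there for two seconds; then point in the same way at the barrel of the largest syringe in the steel tray for two seconds. Then mark the check as done by pushing the sliding tab on the white check board from near one end of its slot all the way to the other end. Do not bring the fingertips down over any other vial or syringe, and leave everything else where it is.

Things in the scene. Friction and masses are not known exactly. Their poses are not given: they have to be found in the camera images.
- vial_mid: amber glass vial with paper label and aluminium cap, upright, 32 mm thick and 62 mm tall; origin at the centre of its underside, z up along its axis. Loose, the middle-sized one: the first thing to point at; do not touch
- vial_small: amber glass vial with paper label and aluminium cap, upright, 22 mm thick and 42 mm tall; origin at the centre of its underside, z up along its axis. Loose, the smallest; do not touch
- vial_large: amber glass vial with paper label and aluminium cap, upright, 46 mm thick and 84 mm tall; origin at the centre of its underside, z up along its axis. Loose, the largest; do not touch
- syringe_large: the largest syringe, the second thing to point at, lying flat along its own x (nozzle to +x, finger flange and plunger to -x); origin on the underside of the barrel, half-way along the barrel; barrel 25 mm thick and 95 mm long, so the barrel's top is 25 mm above the origin. Loose, the flange is 43 mm wide and the plunger ends 80 mm behind the origin; do not touch
- syringe_mid: the middle syringe, lying flat along its own x (nozzle to +x, finger flange and plunger to -x); origin on the underside of the barrel, half-way along the barrel; barrel 17 mm thick and 80 mm long, so the barrel's top is 17 mm above the origin. Loose, flange 29 mm wide; do not touch
- syringe_small: the smallest syringe, lying flat along its own x (nozzle to +x, finger flange and plunger to -x); origin on the underside of the barrel, half-way along the barrel; barrel 12 mm thick and 62 mm long, so the barrel's top is 12 mm above the origin. Loose, flange 20 mm wide; do not touch
- stand: grey plastic plate, 80 mm (its x) by 230 mm (its y), 8 mm thick, on the table, fixed; the vials stand on it in a row along its y, about 75 mm apart, in any order; origin at the centre of its underside
- tray: shallow open steel tray, 170 mm (its x) by 190 mm (its y), rim 30 mm high, floor 3 mm thick, fixed; the syringes lie in it side by side, about 55 mm apart, in any order; origin at the centre of its underside
- board: white check board lying flat on the table, fixed: 50 mm (its x) by 200 mm (its y), 10 mm thick, with a black slot along its y; origin at the centre of its underside
- tab_mid (a point): centre of the grey sliding tab, 15.5 mm above the board's top face; the tab is a block 36 mm (board's x) by 14 mm (board's y) standing 30 mm above the board, and slides along the board's y with about 1.5 N of friction, staying where it is left
- tab (a joint): how far the tab has slid along the board's +y (to the robot's left), in m: 0 at one end (60 mm to -y of the board's centre), 0.12 at the other end, where it meets a hard stop; starts between 0 and 0.03
- tape_roll: roll of white tape, 46 mm across and 18 mm tall, lying flat between the stand and the tray; loose; leave it; origin at the centre of its underside
- med_cup: white medicine cup, 40 mm across, 35 mm tall; loose; leave it; origin at the centre of its underside
- ointment_jar: white jar with grey lid, 43 mm across, 38 mm tall; loose; leave it; origin at the centre of its underside
- swab_box: cardboard box, 60 mm (its x) by 90 mm (its y) by 55 mm tall; loose; leave it; origin at the centre of its underside

How it is judged:
By the outcome, as a careful person would: the job done as asked, in the order asked, and still so for the second after the job is handed in, with the robot touching nothing.
It also fails if it takes over 58 s, if anything falls off the work surface, if the arm or the gripper's body presses on something with over 40 N, if the wrist force passes 120 N, or if a joint passes its speed limit or range.

## Working session

There is one attempt and no reset: what is moved stays moved. The work goes in short steps, Python scripts to look and compute and a tool call to move; the robot and the scene stay as the last step left them, time stands still between calls to the robot, and variables do not carry over. Pictures are saved under pics/ and viewed, at most 10 in all, crops included, and the job is handed in when it is done.

Besides the shell and the picture viewer there is one more tool, called after "Emit:" as a command line: name --argument value ..., lists and objects as JSON in quotes. send_rows: Moves the arm, as the interface text tells. Its arguments: {"type":"object","properties":{"linear":{"type":"array"},"twist":{"type":"array"},"gripper":{"type":"array"},"grip_force":{"type":"number"}},"required":["linear","twist","gripper"]}

```bash
mkdir -p pics; python3 - <<'E'
from workcell import bot,camera,get_calibration
import cv2
for n in("top","side"):
    cv2.imwrite(f"pics/{n}0.png",camera(n)[:,:,::-1]); print(n,get_calibration(n))
o=bot.get_obs();print(o)
E
```

```text
top {'fx': 457.67801657256365, 'fy': 457.67801657256365, 'cx': 320.26424652231873, 'cy': 239.73551745843147, 'origin': array([ 0.44053488, -0.01617418,  0.97643869]), 'orientation': array([-173.05161138,    0.27022042,  -89.04554168])}
side {'fx': 597.8289146801231, 'fy': 597.8289146801231, 'cx': 312.4589286947006, 'cy': 245.64657712564963, 'origin': array([ 0.28737236, -1.00281316,  0.63460033]), 'orientation': array([-119.24180502,    0.21262764,  -16.37318956])}
{'time': 0.1, 'q': array([-6.48023909e+01,  5.00813973e+00,  1.00403054e+01,  9.51002893e+01,
        1.45499374e-03,  8.99999275e+01]), 'qd': array([-0.01400578, -0.17006078,  0.23564645, -0.08666714,  0.00033898,
       -0.14255102]), 'joint_efforts': array([ 1.49873395e-03, -5.21562016e+01,  4.65652764e+01,  1.61322230e-02,
        4.30232251e-05, -1.81579782e-05]), 'ee_pos': array([ 0.23408472, -0.49749308,  0.24466387]), 'tcp_rot': array([-1.79931876e+02, -1.45507895e-03,  2.51976799e+01]), 'wrist_force': array([ 0.22726611,  0.0177049 , -0.67919048]), 'torque': array([-0.0162263 ,  0.03154647, -0.01111886]), 'grasp_force': 0.0, 'opening': 0.08562421245375118}
```

View pics/top0.png

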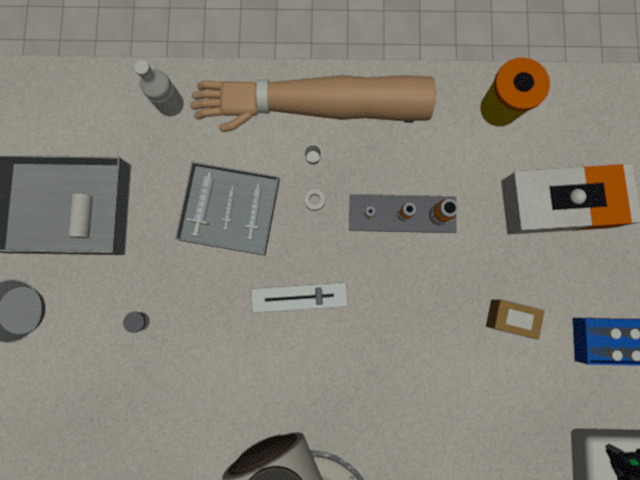

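View pics/side0.png

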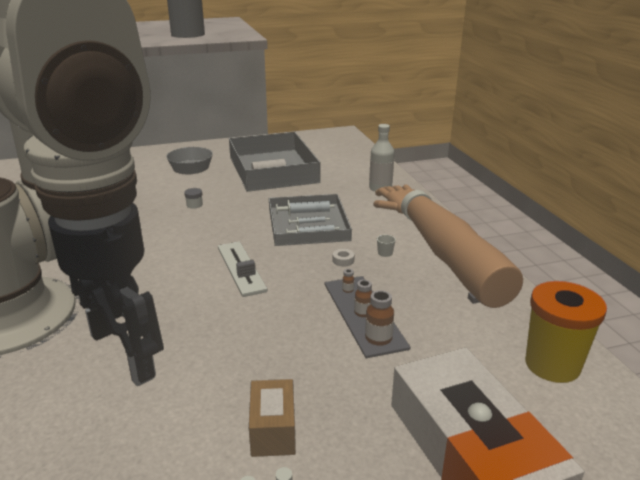

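The top view has image-up as +x and image-left as +y. The vials' caps run small (370,211), mid (410,209), large (448,208). The tray's left syringe, around (201,205), looks largest. The tab at (319,296) is near the right (-y) end, so it has to be pushed left (+y). I'll zoom in on the details.

```bash
cat > h.py <<'E'
import numpy as np
from scipy.spatial.transform import Rotation as R
from workcell import get_calibration
def ray(n,u,v):
    c=get_calibration(n); d=R.from_euler('xyz',c['orientation'],degrees=True).apply([(u-c['cx'])/c['fx'],(v-c['cy'])/c['fy'],1]); return np.array(c['origin']),d
def on(n,u,v,z):
    o,d=ray(n,u,v); return o+d*(z-o[2])/d[2]
def proj(n,p):
    c=get_calibration(n); q=R.from_euler('xyz',c['orientation'],degrees=True).inv().apply(np.array(p)-c['origin']); return c['fx']*q[0]/q[2]+c['cx'],c['fy']*q[1]/q[2]+c['cy']
def tri(u1,u2):
    (a,d),(b,e)=ray('top',*u1),ray('side',*u2)
    s=np.linalg.lstsq(np.c_[d,-e],b-a,rcond=None)[0]; p,q=a+s[0]*d,b+s[1]*e
    return (p+q)/2,np.linalg.norm(p-q)
E
python3 - <<'E'
import cv2,numpy as np
t=cv2.imread('pics/top0.png');s=cv2.imread('pics/side0.png')
r=lambda im,f:cv2.resize(im,None,fx=f,fy=f,interpolation=cv2.INTER_CUBIC)
A=r(t[155:260,170:285],4) #420x460
B=r(t[190:240,340:465],2.72)
C=r(t[275:320,245:355],3.09)
cv=np.zeros((560,800,3),np.uint8)
cv[:420,:460]=A; cv[:B.shape[0],460:460+B.shape[1]]=B; cv[150:150+C.shape[0],460:460+C.shape[1]]=C
D=r(s[260:350,320:410],2.9); cv[295:295+D.shape[0],465:465+D.shape[1]]=D
cv2.imwrite('pics/mont.png',cv)
E
```

```text
(no output)
```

View pics/mont.png

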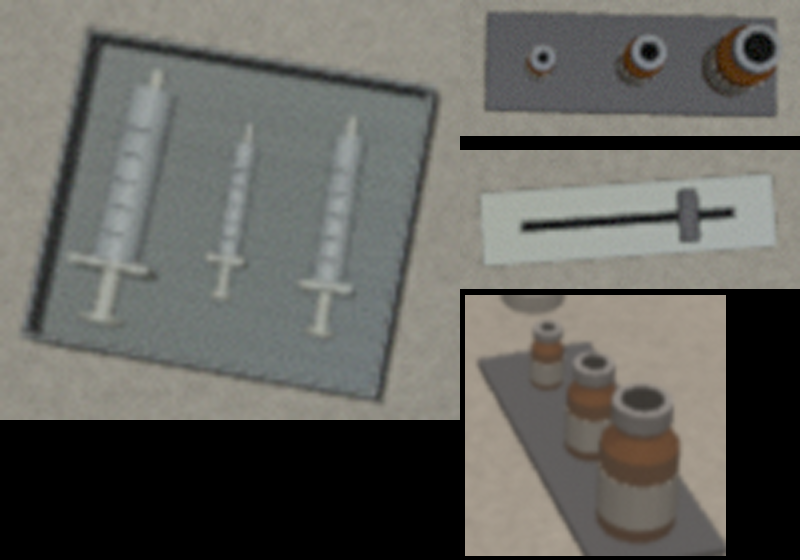

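```bash
python3 - <<'E'
from h import *
np.set_printoptions(precision=4,suppress=True)
print('midvial tri',tri((409.5,209.1),(364.1,283.8)),'plane',on('top',409.5,209.1,.070),on('side',364.1,283.8,.070))
for n,u,v,z in(('small',369.7,211,.05),('large',448.7,207.4,.092)):print(n,on('top',u,v,z))
m=lambda x,y:(170+x/4,155+y/4)
P={k:on('top',*m(*p),.02) for k,p in dict(front=(155,88),flange=(112,262),mid=(134,175),plunger=(100,318),f2=(327,288),n2=(350,133)).items()}
for k in P:print(k,P[k])
print('len',np.linalg.norm(P['front']-P['flange']))
b=lambda x,y:(245+(x-460)/3.09,275+(y-150)/3.09)
C=np.array([on('top',*b(*p),.01) for p in((483,195),(772,175),(775,245),(485,264))]);print('board',C,C.mean(0))
print('tab',on('top',*b(689,214),.040), 'slot',on('top',*b(522,227),.01),on('top',*b(734,212),.01))
E
```

```text
midvial tri (array([ 0.6169, -0.1888,  0.0688]), np.float64(0.0018122192890500126)) plane [ 0.6158 -0.1883  0.07  ] [ 0.6172 -0.1904  0.07  ]
small [ 0.6144 -0.1105  0.05  ]
large [ 0.6162 -0.261   0.092 ]
front [0.6886 0.2315 0.02  ]
flange [0.5939 0.25   0.02  ]
mid [0.641  0.2405 0.02  ]
plunger [0.5639 0.2549 0.02  ]
f2 [0.5818 0.1355 0.02  ]
n2 [0.6656 0.1262 0.02  ]
len 0.09650082574563736
board [[ 0.4505  0.1311  0.01  ]
 [ 0.4673 -0.0652  0.01  ]
 [ 0.4202 -0.0677  0.01  ]
 [ 0.4042  0.1281  0.01  ]] [0.4355 0.0316 0.01  ]
tab [ 0.44   -0.0094  0.04  ] slot [0.4294 0.1039 0.01  ] [ 0.4419 -0.0397  0.01  ]
```

Everything agrees with the given sizes: cap height 69 mm, vials 75 mm apart, barrel 96 mm long and tab at about 0.018 m. I'll turn the tool so that its x lies along the board's +y (yaw 94.8°) and shut the fingers.

Emit:
send_rows --linear '[[0,0,0],[0,0,0],[0,0,0],[0,0,0],[0,0,0],[0,0,0],[0,0,0],[0,0,0]]' --twist '[[0,0,-0.87],[0,0,-0.87],[0,0,-0.87],[0,0,-0.87],[0,0,-0.87],[0,0,-0.87],[0,0,-0.87],[0,0,-0.87]]' --gripper '[0,0,0,0,0,0,0,0]'

```text
time: 1.1
ee_pos: [0.2341, -0.4975, 0.2449]
tcp_rot: [-180.0, -0.0, 95.1]
wrist_force: [-0.2, 0.4, 1.1]
opening: -0.0
grasp_force: 0.0
```

Emit:
send_rows --linear '[[0.017,0.025,0],[0.017,0.025,0],[0.017,0.025,0],[0.017,0.025,0],[0.017,0.025,0],[0.017,0.025,0],[0.017,0.025,0],[0.017,0.025,0]]' --twist '[[0,0,0],[0,0,0],[0,0,0],[0,0,0],[0,0,0],[0,0,0],[0,0,0],[0,0,0]]' --gripper '[0,0,0,0,0,0,0,0]'

```text
time: 2.1
ee_pos: [0.4227, -0.3446, 0.2449]
tcp_rot: [-180.0, -0.0, 94.8]
wrist_force: [1.0, 0.1, -0.6]
opening: 0.0002
grasp_force: 0.0
```

Emit:
send_rows --linear '[[0.017,0.025,0],[0.017,0.025,0],[0.017,0.025,0],[0.017,0.025,0],[0.017,0.025,0],[0.017,0.025,0],[0.017,0.025,0],[0.017,0.025,0]]' --twist '[[0,0,0],[0,0,0],[0,0,0],[0,0,0],[0,0,0],[0,0,0],[0,0,0],[0,0,0]]' --gripper '[0,0,0,0,0,0,0,0]'

```text
time: 3.1
ee_pos: [0.6106, -0.1924, 0.2447]
tcp_rot: [-180.0, -0.0, 94.8]
wrist_force: [-0.2, -1.1, -0.3]
opening: 0.0001
grasp_force: 0.0
```

Emit:
send_rows --linear '[[0.0035,0.0065,0],[0,0,0.02],[0,0,0.022],[0,0,0.022],[0,0,0.022],[0,0,0.02],[0,0,0.015],[0,0,0.009]]' --twist '[[0,0,0],[0,0,0],[0,0,0],[0,0,0],[0,0,0],[0,0,0],[0,0,0],[0,0,0]]' --gripper '[0,0,0,0,0,0,0,0]'

```text
time: 4.1
ee_pos: [0.6158, -0.1894, 0.1145]
tcp_rot: [-180.0, -0.0, 94.8]
wrist_force: [0.0, -0.4, -0.1]
opening: -0.0002
grasp_force: 0.0
```

```bash
python3 - <<'E'
from workcell import bot,camera
import cv2,numpy as np
from h import *
t=camera('top')[:,:,::-1];s=camera('side')[:,:,::-1]
p=bot.get_obs()['ee_pos'];print(p,proj('side',p+[0,0,-.014]),proj('top',p))
r=lambda im:cv2.resize(im,(400,400),interpolation=cv2.INTER_CUBIC)
cv2.imwrite('pics/v.png',np.hstack([r(t[160:260,360:460]),r(s[220:360,300:440])]))
E
```

```text
[ 0.6157535  -0.18915605  0.11442768] (np.float64(363.7125065443156), np.float64(268.59049583892795)) (np.float64(414.30936345950124), np.float64(204.7877842598266))
```

View pics/v.png

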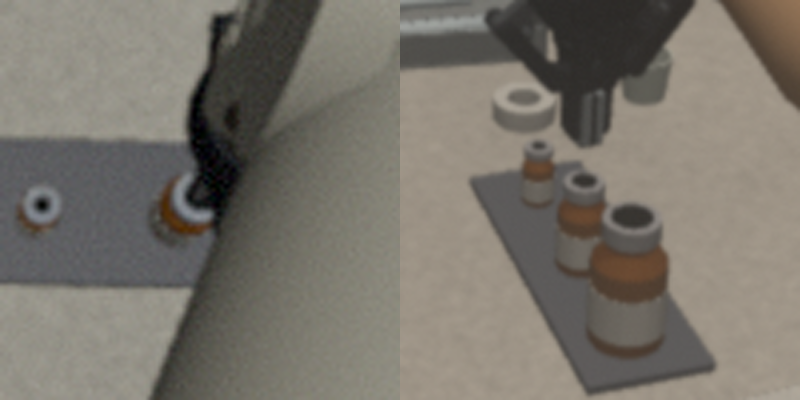

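The side crop shows the fingertips at about (365,268) px, just over the middle vial's cap at (364,284), where the projection puts them. I'll hold here for more than 2 s, then go up.

Emit:
send_rows --linear '[[0,0,0],[0,0,0],[0,0,0],[0,0,0],[0,0,0],[0,0,0],[0,0,0],[0,0,0]]' --twist '[[0,0,0],[0,0,0],[0,0,0],[0,0,0],[0,0,0],[0,0,0],[0,0,0],[0,0,0]]' --gripper '[0,0,0,0,0,0,0,0]'

```text
time: 5.2
ee_pos: [0.6162, -0.1892, 0.1153]
tcp_rot: [180.0, 0.0, 94.8]
wrist_force: [0.5, -0.8, -0.1]
opening: 0.0001
grasp_force: 0.0
```

Emit:
send_rows --linear '[[0,0,0],[0,0,0],[0,0,0],[0,0,0],[0,0,0],[0,0,0],[0,0,0],[0,0,0]]' --twist '[[0,0,0],[0,0,0],[0,0,0],[0,0,0],[0,0,0],[0,0,0],[0,0,0],[0,0,0]]' --gripper '[0,0,0,0,0,0,0,0]'

```text
time: 6.2
ee_pos: [0.6162, -0.1891, 0.1153]
tcp_rot: [-180.0, 0.0, 94.8]
wrist_force: [0.8, 0.1, -1.1]
opening: 0.0
grasp_force: 0.0
```

Emit:
send_rows --linear '[[0,0,0],[0,0,0],[0,0,0],[0,0,0],[0,0,-0.02],[0,0,-0.035],[0,0,-0.035],[0,0,-0.035]]' --twist '[[0,0,0],[0,0,0],[0,0,0],[0,0,0],[0,0,0],[0,0,0],[0,0,0],[0,0,0]]' --gripper '[0,0,0,0,0,0,0,0]'

```text
time: 7.2
ee_pos: [0.6161, -0.1891, 0.2415]
tcp_rot: [180.0, 0.0, 94.8]
wrist_force: [-0.4, -0.2, -0.9]
opening: -0.0002
grasp_force: 0.0
```

Emit:
send_rows --linear '[[0.0266,0.0038,0],[0.0266,0.0038,0],[0.0266,0.0038,0],[0.0266,0.0038,0],[0.0266,0.0038,0],[0.0266,0.0038,0],[0.0266,0.0038,0],[0.0266,0.0038,0]]' --twist '[[0,0,0],[0,0,0],[0,0,0],[0,0,0],[0,0,0],[0,0,0],[0,0,0],[0,0,0]]' --gripper '[0,0,0,0,0,0,0,0]'

```text
time: 8.2
ee_pos: [0.6287, 0.0264, 0.2403]
tcp_rot: [180.0, -0.0, 94.8]
wrist_force: [-0.0, -0.3, 0.3]
opening: 0.0001
grasp_force: 0.0
```

Emit:
send_rows --linear '[[0.0266,0.0038,0],[0.0266,0.0038,0],[0.0266,0.0038,0],[0.0266,0.0038,0],[0.0266,0.0038,0],[0.0266,0.0038,0],[0.0266,0.0038,0],[0.0266,0.0038,0]]' --twist '[[0,0,0],[0,0,0],[0,0,0],[0,0,0],[0,0,0],[0,0,0],[0,0,0],[0,0,0]]' --gripper '[0,0,0,0,0,0,0,0]'

```text
time: 9.2
ee_pos: [0.6412, 0.241, 0.2403]
tcp_rot: [180.0, 0.0, 94.8]
wrist_force: [0.4, -0.1, 0.9]
opening: -0.0
grasp_force: 0.0
```

Emit:
send_rows --linear '[[0,0,0],[0,0,0.025],[0,0,0.03],[0,0,0.03],[0,0,0.03],[0,0,0.025],[0,0,0.018],[0,0,0.01]]' --twist '[[0,0,0],[0,0,0],[0,0,0],[0,0,0],[0,0,0],[0,0,0],[0,0,0],[0,0,0]]' --gripper '[0,0,0,0,0,0,0,0]'

```text
time: 10.2
ee_pos: [0.641, 0.2395, 0.0715]
tcp_rot: [-180.0, 0.0, 94.8]
wrist_force: [-0.3, -0.3, 0.3]
opening: 0.0001
grasp_force: 0.0
```

```bash
python3 - <<'E'
from workcell import bot,camera
import cv2,numpy as np
from h import *
t=camera('top')[:,:,::-1];s=camera('side')[:,:,::-1]
p=bot.get_obs()['ee_pos'];print(p,proj('side',p+[0,0,-.014]),proj('side',[.641,.2405,.028]),proj('top',p))
r=lambda im:cv2.resize(im,(400,400),interpolation=cv2.INTER_CUBIC)
cv2.imwrite('pics/s.png',np.hstack([r(t[155:265,170:280]),r(s[160:260,260:360])]))
E
```

```text
[0.64092192 0.23972405 0.07154384] (np.float64(308.6792918906938), np.float64(191.55609046969553)) (np.float64(308.70502162848675), np.float64(202.79367425311898)) (np.float64(197.32164155361522), np.float64(193.42850054739807))
```

View pics/s.png

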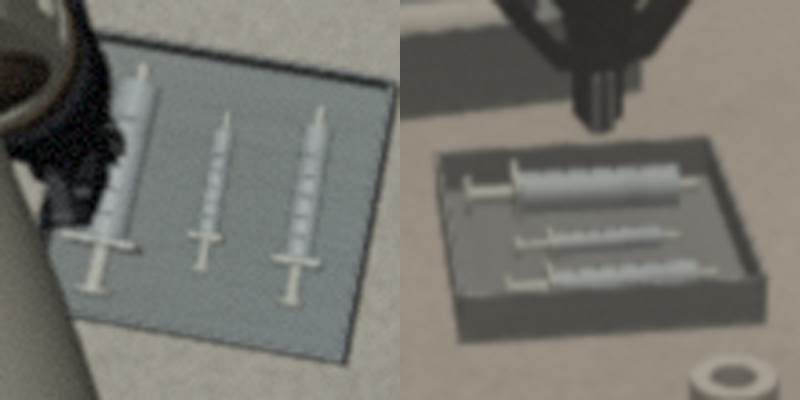

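The side crop shows the tips at (310,191) px, above the middle of the large barrel at (309,203). Now I'll hold for more than 2 s, rise, and travel to the -y side of the tab.

Emit:
send_rows --linear '[[0,0,0],[0,0,0],[0,0,0],[0,0,0],[0,0,0],[0,0,0],[0,0,0],[0,0,0]]' --twist '[[0,0,0],[0,0,0],[0,0,0],[0,0,0],[0,0,0],[0,0,0],[0,0,0],[0,0,0]]' --gripper '[0,0,0,0,0,0,0,0]'

```text
time: 11.3
ee_pos: [0.6412, 0.2401, 0.0722]
tcp_rot: [-180.0, 0.0, 94.8]
wrist_force: [0.4, -0.3, -0.4]
opening: -0.0002
grasp_force: 0.0
```

Emit:
send_rows --linear '[[0,0,0],[0,0,0],[0,0,0],[0,0,0],[0,0,0],[0,0,0],[0,0,0],[0,0,0]]' --twist '[[0,0,0],[0,0,0],[0,0,0],[0,0,0],[0,0,0],[0,0,0],[0,0,0],[0,0,0]]' --gripper '[0,0,0,0,0,0,0,0]'

```text
time: 12.3
ee_pos: [0.6412, 0.2401, 0.0723]
tcp_rot: [-180.0, -0.0, 94.8]
wrist_force: [-0.6, 0.2, -0.2]
opening: 0.0003
grasp_force: 0.0
```

Emit:
send_rows --linear '[[0,0,0],[0,0,0],[0,0,0],[0,0,-0.02],[0,0,-0.035],[0,0,-0.04],[0,0,-0.04],[0,0,-0.035]]' --twist '[[0,0,0],[0,0,0],[0,0,0],[0,0,0],[0,0,0],[0,0,0],[0,0,0],[0,0,0]]' --gripper '[0,0,0,0,0,0,0,0]'

```text
time: 13.3
ee_pos: [0.6411, 0.24, 0.2458]
tcp_rot: [179.9, -0.0, 94.8]
wrist_force: [0.6, -0.5, 0.1]
opening: -0.0004
grasp_force: 0.0
```

Emit:
send_rows --linear '[[-0.0175,-0.0139,0],[-0.0175,-0.0139,0],[-0.0175,-0.0139,0],[-0.0175,-0.0139,0],[-0.0175,-0.0139,0],[-0.0175,-0.0139,0],[-0.0175,-0.0139,0],[-0.0175,-0.0139,0]]' --twist '[[0,0,0],[0,0,0],[0,0,0],[0,0,0],[0,0,0],[0,0,0],[0,0,0],[0,0,0]]' --gripper '[0,0,0,0,0,0,0,0]'

```text
time: 14.3
ee_pos: [0.5417, 0.0907, 0.2441]
tcp_rot: [179.9, -0.0, 94.8]
wrist_force: [-0.1, -0.2, 0.1]
opening: 0.0003
grasp_force: 0.0
```

Emit:
send_rows --linear '[[-0.0175,-0.0139,0],[-0.0175,-0.0139,0],[-0.0175,-0.0139,0],[-0.0175,-0.0139,0],[-0.0175,-0.0139,0],[-0.0175,-0.0139,0],[-0.0175,-0.0139,0],[-0.0175,-0.0139,0]]' --twist '[[0,0,0],[0,0,0],[0,0,0],[0,0,0],[0,0,0],[0,0,0],[0,0,0],[0,0,0]]' --gripper '[0,0,0,0,0,0,0,0]'

```text
time: 15.3
ee_pos: [0.4421, -0.0586, 0.2424]
tcp_rot: [180.0, 0.0, 94.8]
wrist_force: [-0.5, 0.0, 0.6]
opening: 0.0003
grasp_force: 0.0
```

Emit:
send_rows --linear '[[0,0,0.03],[0,0,0.035],[0,0,0.035],[0,0,0.035],[0,0,0.03],[0,0,0.02],[0,0,0.013],[0,0,0.008]]' --twist '[[0,0,0],[0,0,0],[0,0,0],[0,0,0],[0,0,0],[0,0,0],[0,0,0],[0,0,0]]' --gripper '[0,0,0,0,0,0,0,0]'

```text
time: 16.3
ee_pos: [0.4428, -0.0578, 0.036]
tcp_rot: [-180.0, -0.0, 94.8]
wrist_force: [0.5, -0.3, -0.4]
opening: 0.0001
grasp_force: 0.0
```

Emit:
send_rows --linear '[[0.005,0,0],[0.008,0,0],[0.008,0,0],[0.008,0,0],[0.008,0,0],[0.008,0,0],[0.008,0,0],[0.008,0,0]]' --twist '[[0,0,0],[0,0,0],[0,0,0],[0,0,0],[0,0,0],[0,0,0],[0,0,0],[0,0,0]]' --gripper '[0,0,0,0,0,0,0,0]'

```text
time: 17.3
ee_pos: [0.4379, 0.0037, 0.0363]
tcp_rot: [180.0, 0.0, 94.8]
wrist_force: [0.1, -1.3, 0.9]
opening: -0.0002
grasp_force: 0.8
```

Emit:
send_rows --linear '[[0.007,0,0],[0.007,0,0],[0.007,0,0],[0.007,0,0],[0.007,0,0],[0.007,0,0],[0.007,0,0],[0.007,0,0]]' --twist '[[0,0,0],[0,0,0],[0,0,0],[0,0,0],[0,0,0],[0,0,0],[0,0,0],[0,0,0]]' --gripper '[0,0,0,0,0,0,0,0]'

```text
time: 18.3
ee_pos: [0.4331, 0.0595, 0.0362]
tcp_rot: [-180.0, 0.0, 94.8]
wrist_force: [0.6, -1.8, 0.8]
opening: -0.0001
grasp_force: 0.8
```

Emit:
send_rows --linear '[[0.003,0,0],[0.002,0,0],[0.002,0,0],[0.001,0,0]]' --twist '[[0,0,0],[0,0,0],[0,0,0],[0,0,0]]' --gripper '[0,0,0,0]'

```text
time: 18.8
ee_pos: [0.4325, 0.067, 0.0363]
tcp_rot: [-180.0, 0.0, 94.8]
wrist_force: [1.1, -1.0, 1.1]
opening: -0.0001
grasp_force: 0.8
```

Emit:
send_rows --linear '[[0.001,0,0],[0.001,0,0],[0.001,0,0],[0.001,0,0]]' --twist '[[0,0,0],[0,0,0],[0,0,0],[0,0,0]]' --gripper '[0,0,0,0]'

```text
time: 19.3
ee_pos: [0.4321, 0.071, 0.0363]
tcp_rot: [-180.0, -0.0, 94.8]
wrist_force: [0.4, -1.8, -0.1]
opening: -0.0002
grasp_force: 0.8
```

Emit:
send_rows --linear '[[0.001,0,0],[0.001,0,0],[0,0,0]]' --twist '[[0,0,0],[0,0,0],[0,0,0]]' --gripper '[0,0,0]'

```text
time: 19.68
ee_pos: [0.432, 0.0731, 0.0362]
tcp_rot: [-180.0, -0.0, 94.8]
wrist_force: [0.8, -0.7, 0.4]
opening: 0.0001
grasp_force: 0.3
```

Emit:
send_rows --linear '[[0.001,0,0],[0.001,0,0],[0,0,0]]' --twist '[[0,0,0],[0,0,0],[0,0,0]]' --gripper '[0,0,0]'

```text
time: 20.05
ee_pos: [0.4318, 0.0751, 0.0363]
tcp_rot: [-180.0, -0.0, 94.8]
wrist_force: [0.4, -0.5, -0.2]
opening: 0.0
grasp_force: 0.4
```

Emit:
send_rows --linear '[[0.001,0,0],[0,0,0]]' --twist '[[0,0,0],[0,0,0]]' --gripper '[0,0]'

```text
time: 20.3
ee_pos: [0.4318, 0.0753, 0.0363]
tcp_rot: [180.0, 0.1, 94.8]
wrist_force: [-0.0, -6.7, 0.6]
opening: -0.0001
grasp_force: 3.3
```

The force jumped to 6.7 N and the travel stalled, so the tab is at its stop. I'll back off, rise, and check.

Emit:
send_rows --linear '[[-0.005,0,0],[-0.02,0,0],[-0.02,0,0],[0,0,-0.03],[0,0,-0.05],[0,0,-0.05],[0,0,-0.05],[0,0,0]]' --twist '[[0,0,0],[0,0,0],[0,0,0],[0,0,0],[0,0,0],[0,0,0],[0,0,0],[0,0,0]]' --gripper '[0,0,0,0,0,0,0,0]'

```text
time: 21.3
ee_pos: [0.4369, 0.0313, 0.2202]
tcp_rot: [179.6, -0.0, 94.8]
wrist_force: [-0.2, 0.5, -0.9]
opening: -0.0
grasp_force: 0.0
```

Emit:
send_rows --linear '[[-0.03,0,0],[-0.04,0,0],[-0.04,0,0],[-0.04,0,0],[-0.04,0,0],[-0.03,0,0],[0,0,0],[0,0,0]]' --twist '[[0,0,0],[0,0,0],[0,0,0],[0,0,0],[0,0,0],[0,0,0],[0,0,0],[0,0,0]]' --gripper '[0,0,0,0,0,0,0,0]'

```text
time: 22.3
ee_pos: [0.4537, -0.1876, 0.2157]
tcp_rot: [-180.0, -0.1, 94.8]
wrist_force: [0.3, 0.0, -0.4]
opening: -0.0002
grasp_force: 0.0
```

```bash
python3 - <<'E'
from workcell import camera
import cv2
cv2.imwrite('pics/e.png',camera('top')[:,:,::-1])
E
```

```text
(no output)
```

View pics/e.png

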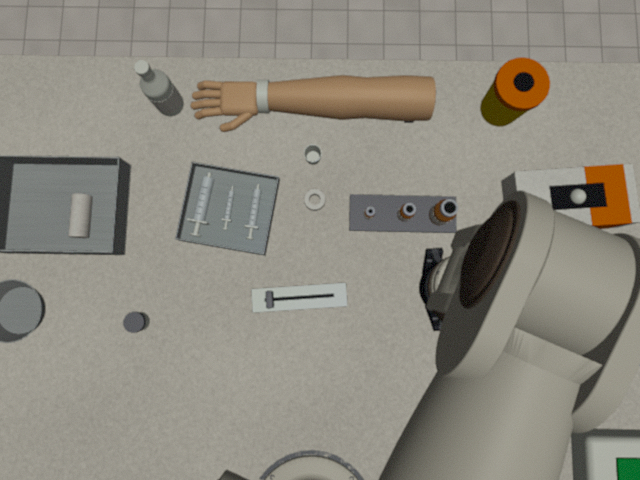

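The tab now stands at the left end of its slot, at (269,298) px. The vials, the syringes and the other things in view have not moved.

```bash
python3 -c "
from workcell import ticket
print(ticket.job_done())"
```

```text
the job is handed in; nothing more can be done
None
```

The check is done and handed in at about 22 s: I pointed at the middle vial, then at the largest syringe's barrel, each for over 2 s. I then pushed the tab to its far stop, and nothing else visible in the last top view had moved.

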